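# Seat the solder spool in its stand

### The job

Take the solder spool off its wire rest and mount it on the blue spool stand: lower its axle into both open slots at once and press it down through the sprung orange jaws until both ends are fully home and even on their seats, with both red seat buttons pushed right down, then let go. Nobody knows exactly how high the seats are set, so feel for the bottom: press firmly but gently, never ram the stand, and leave everything else on the bench alone.

Things in the scene. Friction and masses are not known exactly. Their poses are not given: they have to be found in the camera images.
- spool: Loose solder reel, 0.4 to 0.6 kg. Wound metal body 48 mm across, 50 mm long, between two blue flanges 68 mm across, 4 mm thick; grip the wound body between the flanges from above. Steel axle 8 mm thick, fixed in the reel, 160 mm long, 51 mm out of each flange. Origin at the reel's centre on the axle; y is the axle (either way round is fine); x and z roll with the reel.
- rest: Fixed wire rest that the spool starts on: black plate 85 x 100 x 5 mm with two steel rods 10 mm thick along its y axis, tops 15 mm above the bench. Origin at the centre of its underside, z up. The resting axle is level, along the rest's y, 43.5 mm above the bench.
- stand: Blue stand fixed to the bench: base 100 (x) by 165 (y) by 10 mm; two cheeks 14 mm thick, 50 mm wide in x, 114 mm high, mid-planes at y +64 and -64 mm, 114 mm free between them; each has a slot open at the top at x = 0. Origin at the centre of its underside, y along the seated axle, z up. Keep the push below 25 N: it fails at 50 N of contact in all, jaws (10 to 20 N) and weight included.
- slot_left (a point): Centre of the +y cheek's slot mouth, 112 mm above the bench. Mouth flared at 45 degrees, 36 mm wide, narrowing to 10 mm at 101 mm height, then straight. In each slot two orange sprung jaws (99 to 56 mm height, full squeeze below 88 mm) leave 6.4 mm and yield sideways to the 8 mm axle. Their drag holds the spool up where it is left: its weight alone will not seat it, it takes 5 to 18 N of push beyond the weight, most at the tapers.
- slot_right (a point): Centre of the -y cheek's slot mouth, 112 mm above the bench; the same slot. Each slot ends on a rigid steel seat. Both seats have the same height, set anywhere from 58 to 74 mm above the bench and not measured, so the axle's centre is home at 62 to 78 mm: feel for the stop, where the push rises steeply above the jaws' drag.
- button_left (a joint): Red sprung button (1 N) in the +y seat, value in m: 0 up (4 mm proud of the rigid seat), about 0.004 when the axle lies right down on the seat. The reading is noisy.
- button_right (a joint): The same button in the -y seat: 0 up, about 0.004 when the axle lies right down on the seat.
- flux: Bystander: amber flux jar with yellow lid, 52 mm in diameter, 45 mm high, standing on the bench; origin at the centre of its underside.
- driver: Bystander: yellow screwdriver 170 mm long lying on the bench; origin at its underside, handle to -x.
- meter: Bystander: yellow multimeter 170 x 85 x 39 mm lying on its back; origin at the centre of its underside.
- tin: Bystander: round red tin 130 mm in diameter, 70 mm high; origin at the centre of its underside.
- drill: Bystander: cordless drill standing on its battery, 206 mm high; origin at the centre of its underside.

How it is judged (in metres and radians):
On the way, in this order (a step that is already met when the one before it is completed fails the run):
1. the spool is lifted clear of its rest, 100 mm or more above the bench (height (world z) of spool above 0.1 m), for 0.1 s.
2. the axle has entered both slots: its centre below 98 mm, along the stand's y axis to 0.12 rad, over the slots (z of spool in the frame of stand below 0.098 m and x of spool in the frame of stand between -0.006 and 0.006 m and y of spool in the frame of stand between -0.015 and 0.015 m and angle between the y axis of spool and the y axis of stand, either way round below 0.12 rad), for 0.1 s.
At the end, for the whole second after the job is handed in: both seat buttons are pushed down more than 3 mm (of about 4) by the axle, the spool sits between the cheeks within 5 mm across the slots and 15 mm along the axle of the middle, the axle is level and in line with the stand to 0.04 rad, and the spool is released and at rest (value of joint each of button_left, button_right above 0.003 m and x of spool in the frame of stand between -0.005 and 0.005 m and y of spool in the frame of stand between -0.015 and 0.015 m and angle between the y axis of spool and the y axis of stand, either way round below 0.04 rad and linear speed of spool below 0.02 m/s); the robot touches nothing.
It fails at once if the spool bears on the stand with more than 50 N, the jaws' squeeze (10 to 20 N) and its weight included (contact force between spool and stand above 50 N).
It fails at once if the gripper or arm strikes the stand with more than 15 N (contact force between any of the fingers, the arm and stand above 15 N).
It fails at once if a bystander is moved more than 20 mm (distance of any of flux, driver, meter, tin, drill from where it was at the start of the episode above 0.02 m).
It also fails if it takes over 67 s, if anything falls off the work surface, if the arm or the gripper's body presses on something with over 40 N, if the wrist force passes 120 N, or if a joint passes its speed limit or range.

### The arm

A 6-joint arm with a two-finger parallel gripper is mounted at the origin on the work surface. World frame = base frame: x ahead of the robot, y to its left, z up, the work surface at z = 0. Lengths are in mm, angles in rad, forces in N, time in s.
With the tool pointing down it reaches from about 275 to 775 mm from the base axis. Payload 14.6 kg.
Tool frame: the origin (TCP) lies on the mounting face of the last link; the fingertips stand 173 mm ahead of it and the grasp point (between the pads) lies 155 mm ahead of it (arm.grip_depth is the z of the grasp point in the tool frame, in mm); z points along the fingers, y is the line along which they close (so a half turn about z gives the same grasp; the last joint's range is limited). The gripper opens to 85 mm and grips with 20 to 120 N. Pads are 22 mm wide; open, the fingers measure 114 mm over their backs; the gripper's body (76 mm by 85 mm) begins 54 mm behind the grasp point. The pads swing forward as they close: fully open they stand 13 mm farther back than shut.
Start: joints at [-0.155, 0.263, -0.048, 1.259, 0, 1.415], TCP at [525.004, -0.006, 404.678] pointing down, gripper open.
Joint ranges: [-2.65, 2.65], [-0.89, 1.7], [-1.18, 1.37], [-2.13, 2.11], [-1.35, 1.29], [-3.14, 3.14]. Speed limits (rad/s): [1.89, 1.89, 2.57, 2.79, 3.14, 3.14].

### API

Orientations are given as a unit quaternion [x, y, z, w].
In Python, from bench import arm gives the robot as it stands.
- The arm moves only by the tool play_rows, never from a script. Its argument "rows" is a list that holds one entry, the list of rows, each a list of 7 numbers: the shift along the world's x, y, z in mm, then the turn, a rotation vector about the world's x, y, z in degrees, then the gripper's target within -1 to 1 (fully open at 1, half-way at 0, shut at -1). In form: [[[dx, dy, dz, ax, ay, az, hand], ...]]. A call has 1 to 20 rows; each row is the pose to reach, as a shift and turn from the pose commanded when the call began; what a row does not reach only later rows make up. A row lasts 1/8 s, in which the tool goes at most 62.5 mm and 10.7 degrees, less where a joint would pass 70% of its speed; a pose out of reach is approached as far as the arm can. A call with a gripper value outside its range is refused whole. The fingers move at their own pace and stop on an object; the grip force is fixed at half the most. Time passes only in rows, so rows that repeat a pose let the fingers close. It gives the time, the measured TCP pose, the force, the opening and the grip force at its end, in the units of the state.
- arm.read_state(): the state, without advancing time (a new reading comes with each control period).
- arm.capture(name): name is "scene" or "side" or "wrist"; returns the picture (480x640x3 uint8, red, green, blue); there is no depth.
- arm.camera_params(name): a dict with "fx", "fy", "cx", "cy" (pixels), "R" (3x3) and "t" (3): a world point X has camera coordinates R X + t; the wrist camera has in their place "hand_eye" (4x4, takes a point from camera to tool coordinates, whose origin is the TCP and whose axes are the flange's). Camera axes: x right, y down, z forward; pixel columns grow to the right and rows downward; lengths in mm; the calibration is good to about 2 mm. A picture is of the moment at which its call begins: read the wrist's pose just before it. camera_params takes no time and is no camera call.
- arm.hand_in(): hands the job in; it is judged then, once.
The state is a dict: "time": time; "joint_positions": joint angles; "dq": joint speeds; "joint_torque": joint torques, N m; "tool_pos": TCP position; "orientation": TCP orientation; "wrist_force": force on the tool from outside, world axes, zero at the start; "ft_torque": the same for the moment, N m; "finger_gap": opening from 0.0 (shut) to 1.0 (fully open); "grip_force": force on a finger pad.
Only numpy, scipy, OpenCV 4.12 (cv2) and the standard library are available. Lean on these libraries where they do the work, as an engineer would, in place of code of your own. Each camera call takes 0.05 s, during which the arm holds its last target. There are 200 camera calls.

## Working session

There is one attempt and no reset: what is moved stays moved. The work goes in short steps, Python scripts to look and compute and a tool call to move; the robot and the scene stay as the last step left them, time stands still between calls to the robot, and variables do not carry over. Pictures are saved under pics/ and viewed, at most 10 in all, crops included, and the job is handed in when it is done.

Besides the shell and the picture viewer there is one more tool, called by a JSON object that holds its "method" and its "body". play_rows: Moves the arm, as the interface text tells. Its arguments: {"type":"object","properties":{"rows":{"type":"array"}},"required":["rows"]}

```bash
mkdir -p pics; python3 - <<'E'
from bench import arm
import cv2
for n in("scene","side"):
    cv2.imwrite(f"pics/{n}0.png",arm.capture(n)[...,::-1])
    print(n,arm.camera_params(n))
s=arm.read_state();print(s)
print(arm.camera_params("wrist"))
E
```

```text
scene {'fx': 506.76420043343455, 'fy': 506.76420043343455, 'cx': 325.5273188186219, 'cy': 237.22056406098244, 'R': array([[ 5.14338536e-01,  8.57586972e-01,  6.75404293e-04],
       [ 5.69260787e-01, -3.40825412e-01, -7.48184599e-01],
       [-6.41403170e-01,  3.85204653e-01, -6.63490278e-01]]), 't': array([-355.39382195, -224.63947525, 1603.34205556])}
side {'fx': 524.2533954463722, 'fy': 524.2533954463722, 'cx': 321.90377332361, 'cy': 235.91127512710207, 'R': array([[ 0.97247089, -0.232408  , -0.01693794],
       [-0.13750606, -0.51364716, -0.84691126],
       [ 0.18812883,  0.82592561, -0.53146442]]), 't': array([-562.08847773,  189.09549897,  892.72291247])}
{'time': 0.1, 'joint_positions': array([-1.55276986e-01,  2.63462533e-01, -4.88205101e-02,  1.25938174e+00,
       -1.37458695e-05,  1.41549092e+00]), 'dq': array([-0.00047977, -0.00071506,  0.00100671, -0.00174857, -0.00102771,
       -0.00143157]), 'joint_torque': array([ 3.99830533e-03, -6.38578105e+01,  3.85062754e+01,  9.92193818e-03,
       -8.72614100e-05, -2.47696767e-05]), 'tool_pos': array([5.24933197e+02, 1.57566236e-02, 4.04299061e+02]), 'orientation': array([ 7.07096664e-01,  7.07116765e-01, -2.61414642e-04, -3.46792256e-04]), 'wrist_force': array([-0.82197042, -0.08562135,  0.5632844 ]), 'ft_torque': array([-0.04906964, -0.02895925, -0.00793922]), 'grip_force': 0.0, 'finger_gap': 1.0028711794372447}
{'fx': 374.8548719017956, 'fy': 374.8548719017956, 'cx': 308.63027823579694, 'cy': 239.46985640845375, 'hand_eye': array([[-4.01877894e-04, -9.55859152e-01, -2.93824982e-01,
         7.56205535e+01],
       [ 9.99999689e-01, -1.84588623e-04, -7.67249408e-04,
         6.72479652e-01],
       [ 6.79145620e-04, -2.93825199e-01,  9.55858929e-01,
         3.16715518e+01],
       [ 0.00000000e+00,  0.00000000e+00,  0.00000000e+00,
         1.00000000e+00]])}
```

View pics/scene0.png

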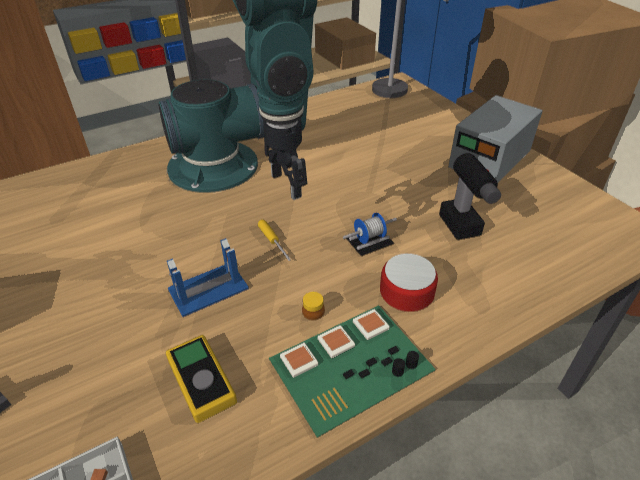

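View pics/side0.png

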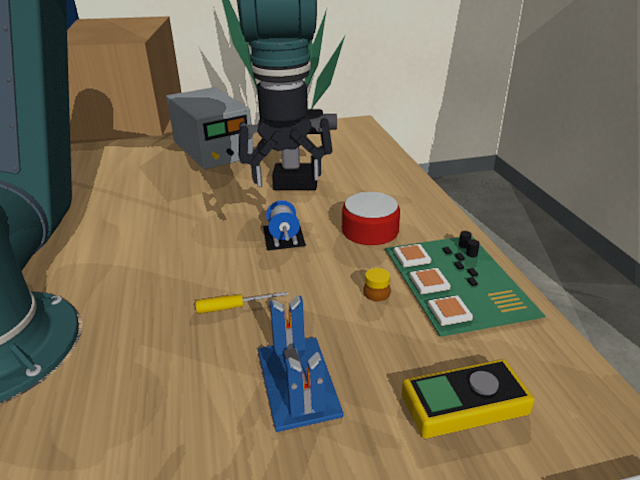

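The scene view shows the spool near (370,230) and the stand near (207,285). In the side view the spool is near (283,220) and the stand near (298,370). Next I'll enlarge both.

```bash
python3 - <<'E'
import cv2,numpy as np
a=cv2.imread("pics/side0.png");b=cv2.imread("pics/scene0.png")
def c(i,x,y,w,h,W,H): return cv2.resize(i[y:y+h,x:x+w],(W,H),interpolation=cv2.INTER_CUBIC)
# each 4x
L=np.vstack([c(a,250,285,100,150,400,600)]);
R=np.vstack([c(b,160,230,100,90,400,360),c(b,340,200,100,60,400,240)])
cv2.imwrite("pics/c1.png",np.hstack([L,R]))
E
```

```text
(no output)
```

View pics/c1.png

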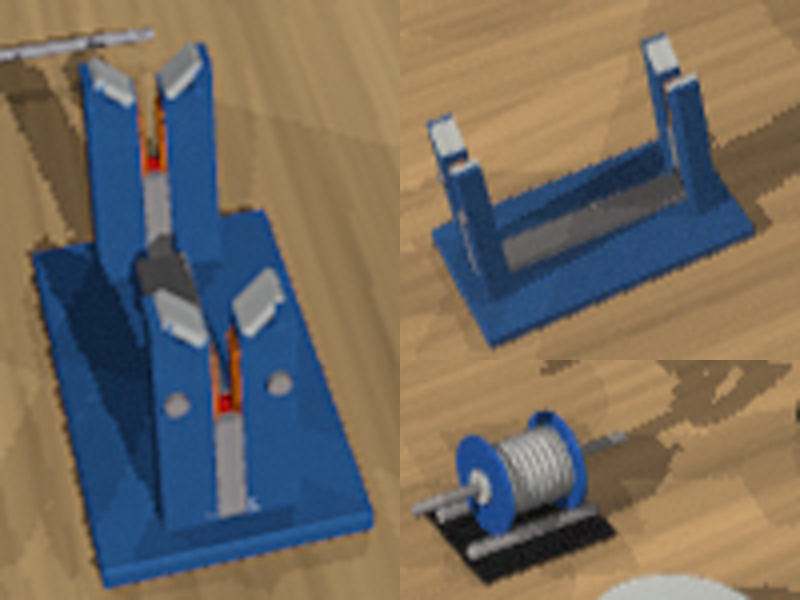

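```bash
cat > h.py <<'E'
import numpy as np
from bench import arm
from scipy.spatial.transform import Rotation as Ro
def cam(n,st=None):
    p=arm.camera_params(n)
    if n!="wrist": return p,p["R"],p["t"]
    T=np.eye(4);T[:3,:3]=Ro.from_quat(st["orientation"]).as_matrix();T[:3,3]=st["tool_pos"]
    M=np.linalg.inv(T@p["hand_eye"]);return p,M[:3,:3],M[:3,3]
def back(n,uv,z,st=None):
    p,R,t=cam(n,st);d=R.T@np.array([(uv[0]-p["cx"])/p["fx"],(uv[1]-p["cy"])/p["fy"],1]);c=-R.T@t
    return c+d*(z-c[2])/d[2]
def proj(n,X,st=None):
    p,R,t=cam(n,st);c=R@np.array(X)+t
    return np.array([p["fx"]*c[0]/c[2]+p["cx"],p["fy"]*c[1]/c[2]+p["cy"]])
E
python3 - <<'E'
from h import *
for uv in [(258.3,348.3),(315.8,337.5),(343,413.8),(275.8,428.8)]: print(back("side",uv,10).round(1))
for uv in [(168.3,289.5),(183,313.3),(248.3,286.3)]: print(back("scene",uv,10).round(1))
for uv in [(343.75,237.5),(396.3,219.3)]: print("ax",back("scene",uv,43.5).round(1))
for n,uv in [("scene",(312,312)),("side",(377,290))]: print("flux",back(n,uv,20))
for uv in [(265,228),(288,257)]: print("drv",back("scene",uv,10))
E
```

```text
[ 439.9 -127.2   10. ]
[ 537.5 -125.9   10. ]
[ 540.2 -288.8   10. ]
[ 442.7 -290.4   10. ]
[ 451.5 -289.    10. ]
[ 539.2 -283.4   10. ]
[ 539.  -122.8   10. ]
ax [539.6 144.6  43.5]
ax [549.8 302.6  43.5]
flux [692.61230605 -36.23019501  20.        ]
flux [673.89591979 -41.07102471  20.        ]
drv [366.89275069   4.51335639  10.        ]
drv [498.453334     5.01971744  10.        ]
```

The stand comes out near (490,-208) with about 0.5° of yaw. The spool is near (545,224) with its axle turned about -3.7°. I'll move above the spool and look from close by.

{"method": "play_rows", "body": {"rows": [[[5,45,0,0,0,-1,1],[10,90,-10,0,0,-2,1],[15,135,-30,0,0,-3,1],[18,180,-50,0,0,-3.7,1],[20,215,-70,0,0,-3.7,1],[20,223,-75,0,0,-3.7,1],[20,223,-75,0,0,-3.7,1],[20,223,-75,0,0,-3.7,1]]]}}

```text
time: 1.1
tool_pos: [545.2, 222.1, 330.3]
orientation: [0.73, 0.684, 0.0, 0.0]
wrist_force: [-0.3, -0.1, -0.2]
finger_gap: 0.997
grip_force: 0.0
```

```bash
python3 - <<'E'
from h import *
import cv2
s=arm.read_state();print(s["time"],s["tool_pos"],Ro.from_quat(s["orientation"]).as_matrix().round(4).tolist())
cv2.imwrite("pics/w1.png",arm.capture("wrist")[...,::-1])
c=proj("wrist",(544.7,223.6,43.5),s);print(c)
for X in [(539.6,144.6,43.5),(549.8,302.6,43.5)]: print(proj("wrist",X,s))
E
```

```text
1.1 [545.19958065 222.0684244  330.33231338] [[0.0655, 0.9979, 0.0007], [0.9979, -0.0655, -0.0], [0.0, 0.0007, -1.0]]
[306.88989704 233.71071397]
[307.18204062 332.33932691]
[306.54168981 116.15483595]
```

View pics/w1.png

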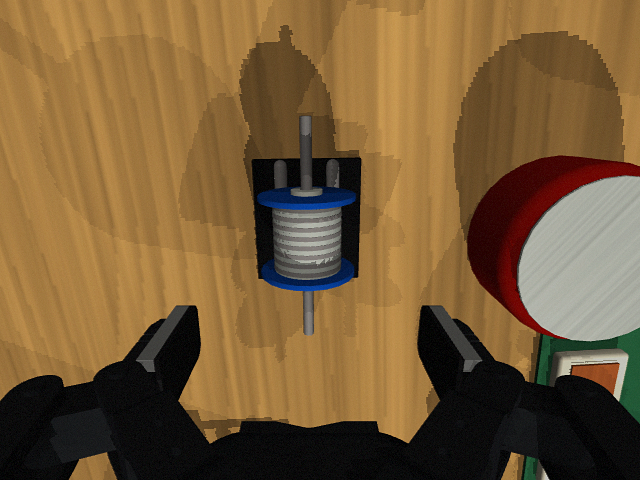

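The axle ends appear at (306,116) and (308,333), within about 1 mm of the prediction, and the tin is clear of the fingers. I'll descend and grip.

{"method": "play_rows", "body": {"rows": [[[0,1,-30,0,0,0.3,1],[0,1,-70,0,0,0.3,1],[0,1,-105,0,0,0.3,1],[0,1,-125,0,0,0.3,1],[0,1,-131,0,0,0.3,1],[0,1,-131,0,0,0.3,1],[0,1,-131,0,0,0.3,-1],[0,1,-131,0,0,0.3,-1],[0,1,-131,0,0,0.3,-1],[0,1,-131,0,0,0.3,-1],[0,1,-131,0,0,0.3,-1],[0,1,-131,0,0,0.3,-1],[0,1,-131,0,0,0.3,-1],[0,1,-131,0,0,0.3,-1]]]}}

```text
time: 2.9
tool_pos: [544.5, 224.1, 199.7]
orientation: [0.728, 0.686, 0.0, -0.0]
wrist_force: [-6.8, 0.2, 13.8]
finger_gap: 0.543
grip_force: 59.7
```

{"method": "play_rows", "body": {"rows": [[[0,0,5,0,0,0,-1],[0,0,20,0,0,0,-1],[0,0,50,0,0,0,-1],[0,0,90,0,0,0,-1],[0,0,130,0,0,0,-1],[0,0,155,0,0,0,-1],[0,0,160,0,0,0,-1],[0,0,160,0,0,0,-1],[0,0,160,0,0,0,-1]]]}}

```text
time: 4.03
tool_pos: [544.8, 223.9, 357.5]
orientation: [0.728, 0.686, -0.001, -0.0]
wrist_force: [-1.2, -0.2, -3.0]
finger_gap: 0.538
grip_force: 62.8
```

```bash
python3 - <<'E'
from h import *
import cv2
s=arm.read_state();R=Ro.from_quat(s["orientation"]);print(s["time"],s["tool_pos"],R.as_matrix().round(4).tolist(),s["wrist_force"],s["ft_torque"])
cv2.imwrite("pics/w2.png",arm.capture("wrist")[...,::-1])
p=s["tool_pos"]
for y in (-80,0,80):
  print([proj("wrist",p+R.apply([y,0,d]),s).round(1).tolist() for d in (145,155,165)])
E
```

```text
4.025 [544.78937819 223.93480476 357.52057209] [[0.0593, 0.9982, -0.0019], [0.9982, -0.0593, -0.0005], [-0.0006, -0.0018, -1.0]] [-1.16544133 -0.24004103 -2.99054224] [-0.05796776 -0.01698482  0.02117543]
[[307.4, 520.4], [307.5, 497.3], [307.6, 476.7]]
[[307.1, 351.5], [307.2, 336.0], [307.3, 322.5]]
[[306.7, 108.3], [306.9, 109.6], [307.0, 110.7]]
```

View pics/w2.png

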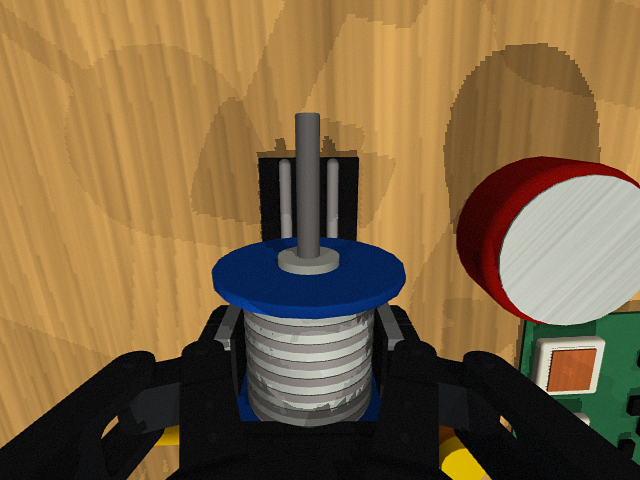

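The spool is gripped centred and square, with the axle's far end at (307,113). I'll carry it above the stand.

{"method": "play_rows", "body": {"rows": [[[-2,-15,0,0,0,0,-1],[-7,-50,0,0,0,0.5,-1],[-12,-95,0,0,0,1,-1],[-17,-140,0,0,0,1.5,-1],[-23,-185,0,0,0,2,-1],[-29,-230,0,0,0,2.5,-1],[-35,-275,0,0,0,3,-1],[-41,-320,0,0,0,3.5,-1],[-47,-365,0,0,0,4,-1],[-52,-400,0,0,0,4,-1],[-54,-422,0,0,0,4,-1],[-55,-430,0,0,0,4,-1],[-55,-432,0,0,0,4,-1],[-55,-432,0,0,0,4,-1],[-55,-432,0,0,0,4,-1]]]}}

```text
time: 5.95
tool_pos: [490.1, -207.4, 358.7]
orientation: [0.703, 0.711, 0.0, -0.0]
wrist_force: [0.3, 0.4, -4.4]
finger_gap: 0.543
grip_force: 62.7
```

```bash
python3 - <<'E'
from h import *
import cv2
s=arm.read_state();R=Ro.from_quat(s["orientation"]);print(s["time"],s["tool_pos"],R.as_matrix().round(4).tolist(),s["wrist_force"],s["joint_positions"])
np.save("s3.npy",np.r_[s["tool_pos"],s["orientation"]])
w=arm.capture("wrist")[...,::-1];cv2.imwrite("pics/w3.png",w)
a=arm.capture("side")[...,::-1];b=arm.capture("scene")[...,::-1]
cv2.imwrite("pics/side3.png",a);cv2.imwrite("pics/scene3.png",b)
E
```

```text
5.95 [ 490.05693895 -207.35312095  358.70285646] [[-0.0114, 0.9999, -0.0], [0.9999, 0.0114, 0.0001], [0.0001, -0.0, -1.0]] [ 0.30597227  0.36494362 -4.40710998] [-5.53486358e-01  2.93380915e-01 -1.31354256e-01  1.14614684e+00
  6.06703426e-05  1.00595767e+00]
```

View pics/w3.png

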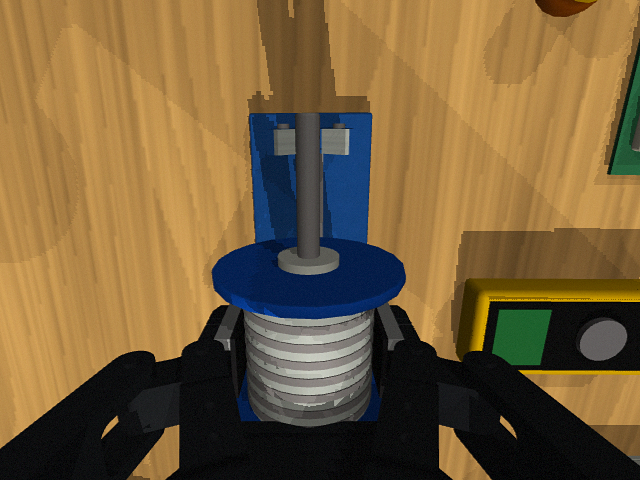

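The far cheek's chute plates span u 274 to 349 at v≈141. The base's back edge spans 249 to 371 at v≈113, slightly right of the axle at 307.5. I'll enlarge this and compute.

```bash
python3 - <<'E'
from h import *
import cv2
v=np.load("s3.npy");s=dict(tool_pos=v[:3],orientation=v[3:])
for uv,z in [((274,130),112),((349,130),112),((274,153),112),((349,153),112),((249.5,113),10),((371.5,113),10),((254.5,235),10),((368.5,235),10),((297,113),204),((320,113),204),((297,240),204),((321,240),204)]: print(uv,back("wrist",uv,z,s).round(1))
a=cv2.imread("pics/side3.png");w=cv2.imread("pics/w3.png");b=cv2.imread("pics/scene3.png")
def c(i,x,y,w,h,W,H): return cv2.resize(i[y:y+h,x:x+w],(W,H),interpolation=cv2.INTER_CUBIC)
L=c(a,235,235,120,200,360,600)
Rr=np.vstack([c(w,230,100,165,150,440,400),c(b,145,190,110,50,440,200)])
cv2.imwrite("pics/c3.png",np.hstack([L,Rr]))
E
```

```text
(274, 130) [ 470.7 -135.   112. ]
(349, 130) [ 512.  -134.5  112. ]
(274, 153) [ 470.5 -147.3  112. ]
(349, 153) [ 512.5 -146.9  112. ]
(249.5, 113) [ 442.1 -123.6   10. ]
(371.5, 113) [ 539.9 -122.5   10. ]
(254.5, 235) [ 442.9 -225.6   10. ]
(368.5, 235) [ 543.4 -224.4   10. ]
(297, 113) [ 486.1 -128.4  204. ]
(320, 113) [ 493.3 -128.3  204. ]
(297, 240) [ 486.2 -169.8  204. ]
(321, 240) [ 494.5 -169.7  204. ]
```

View pics/c3.png

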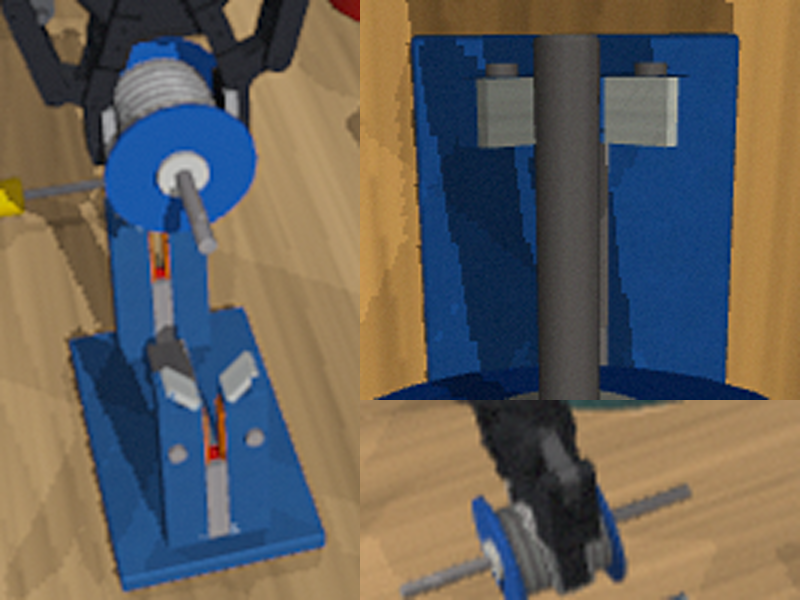

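The wrist view puts the stand about 2 mm to +x with roughly 0.4° more yaw. I'll correct for that and come down to just above the mouths.

{"method": "play_rows", "body": {"rows": [[[1,1,-15,0,0,0.2,-1],[2,1,-40,0,0,0.4,-1],[2,1,-60,0,0,0.4,-1],[2,1,-72,0,0,0.4,-1],[2,1,-76,0,0,0.4,-1],[2,1,-76,0,0,0.4,-1],[2,1,-76,0,0,0.4,-1]]]}}

```text
time: 6.98
tool_pos: [492.2, -207.1, 283.3]
orientation: [0.701, 0.713, 0.0, 0.0]
wrist_force: [0.6, 1.2, -4.3]
finger_gap: 0.542
grip_force: 62.7
```

```bash
python3 - <<'E'
from h import *
import cv2
s=arm.read_state();R=Ro.from_quat(s["orientation"]);print(s["time"],s["tool_pos"],R.as_matrix()[:,0].round(4),s["wrist_force"])
w=arm.capture("wrist")[...,::-1];a=arm.capture("side")[...,::-1]
def c(i,x,y,w,h,W,H): return cv2.resize(i[y:y+h,x:x+w],(W,H),interpolation=cv2.INTER_CUBIC)
cv2.imwrite("pics/c4.png",np.hstack([c(a,250,260,100,150,400,600),c(w,257,70,100,150,400,600)]))
E
```

```text
6.975 [ 492.17937531 -207.10356865  283.31185603] [-1.750e-02  9.998e-01 -5.000e-04] [ 0.6459086   1.21683817 -4.29558057]
```

View pics/c4.png

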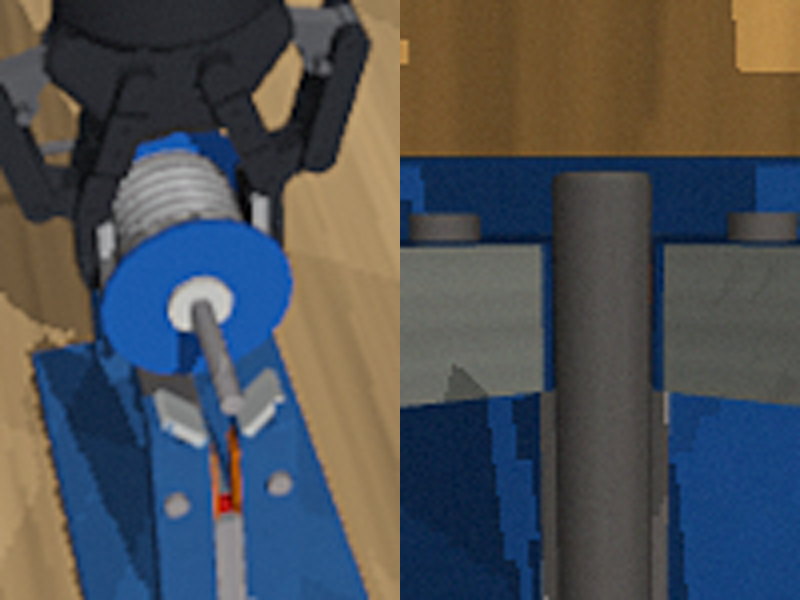

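```bash
python3 - <<'E'
from h import *
f=lambda u,v:(u/4+250,v/4+260)
print("axle tip",back("side",f(232,403),127.2), "pred", 492.2+80*.0175)
print("plate inner low",back("side",f(207,443),101),back("side",f(244,438),101))
print("plate outer top",back("side",f(157,395),114),back("side",f(280,376),114))
print("plate outer mid low",back("side",f(168,430),114),back("side",f(283,400),114))
for z in(127,101): print(proj("side",(493.6,-287,z)))
E
```

```text
axle tip [ 492.731455   -288.51988453  127.2       ] pred 493.59999999999997
plate inner low [ 485.43828771 -278.87661018  101.        ] [ 497.89359527 -279.76133569  101.        ]
plate outer top [ 471.52143632 -265.92386409  114.        ] [ 513.38854336 -267.60724503  114.        ]
plate outer mid low [ 472.17174987 -282.323746    114.        ] [ 511.81767256 -278.62553026  114.        ]
[308.41201009 359.90796035]
[309.01256472 374.05532242]
```

Both ends are within about 0.5 mm of their slots: the left axle mid is at 601 against slot mid 603 in the crop, and the right tip is at x 492.7 against 492. I'll go down into the mouths now.

{"method": "play_rows", "body": {"rows": [[[0,0,-6,0,0,0,-1],[0,0,-12,0,0,0,-1],[0,0,-17,0,0,0,-1],[0,0,-21,0,0,0,-1],[0,0,-24,0,0,0,-1],[0,0,-26,0,0,0,-1],[0,0,-26,0,0,0,-1]]]}}

```text
time: 7.95
tool_pos: [492.0, -207.0, 256.6]
orientation: [0.701, 0.713, -0.0, -0.0]
wrist_force: [-0.4, 0.5, -4.1]
finger_gap: 0.546
grip_force: 62.7
```

{"method": "play_rows", "body": {"rows": [[[0,0,-1,0,0,0,-1],[0,0,-2,0,0,0,-1],[0,0,-3,0,0,0,-1],[0,0,-4,0,0,0,-1],[0,0,-5,0,0,0,-1],[0,0,-6,0,0,0,-1]]]}}

```text
time: 8.7
tool_pos: [492.0, -207.0, 250.6]
orientation: [0.701, 0.713, 0.0, 0.0]
wrist_force: [0.5, -0.3, -4.2]
finger_gap: 0.541
grip_force: 62.7
```

{"method": "play_rows", "body": {"rows": [[[0,0,-1,0,0,0,-1],[0,0,-2,0,0,0,-1],[0,0,-3,0,0,0,-1],[0,0,-4,0,0,0,-1]]]}}

```text
time: 9.2
tool_pos: [492.1, -207.1, 247.5]
orientation: [0.701, 0.713, 0.0, 0.001]
wrist_force: [-4.3, 1.2, 14.5]
finger_gap: 0.541
grip_force: 64.3
```

{"method": "play_rows", "body": {"rows": [[[0,0,0,0,0,0,-1],[0,0,-0.3,0,0,0,-1]]]}}

```text
time: 9.45
tool_pos: [492.1, -207.1, 247.3]
orientation: [0.701, 0.713, 0.0, 0.001]
wrist_force: [-4.9, 1.2, 13.2]
finger_gap: 0.543
grip_force: 64.2
```

```bash
python3 - <<'E'
from h import *
s=arm.read_state();R=Ro.from_quat(s["orientation"]);print(s["time"],s["tool_pos"],R.as_matrix().round(4).tolist(),s["wrist_force"],s["ft_torque"])
E
```

```text
9.45 [ 492.14156274 -207.1141527   247.33264143] [[-0.0174, 0.9998, 0.0013], [0.9998, 0.0174, -0.0008], [-0.0008, 0.0013, -1.0]] [-4.91916838  1.19324017 13.17541485] [ 0.41464046  0.74429138 -0.09775204]
```

{"method": "play_rows", "body": {"rows": [[[-0.2,0,-0.5,0,0,0,-1],[-0.3,0,-1,0,0,0,-1]]]}}

```text
time: 9.7
tool_pos: [492.0, -207.1, 246.4]
orientation: [0.701, 0.713, 0.0, 0.001]
wrist_force: [-2.2, 0.7, 10.5]
finger_gap: 0.541
grip_force: 64.2
```

{"method": "play_rows", "body": {"rows": [[[0,0,-0.5,0,0,0,-1],[0,0,-1,0,0,0,-1]]]}}

```text
time: 9.95
tool_pos: [492.0, -207.2, 245.3]
orientation: [0.701, 0.713, 0.0, 0.001]
wrist_force: [-1.7, 1.0, 9.4]
finger_gap: 0.542
grip_force: 64.1
```

{"method": "play_rows", "body": {"rows": [[[0,0,-0.5,0,0,0,-1],[0,0,-1,0,0,0,-1]]]}}

```text
time: 10.2
tool_pos: [491.9, -207.2, 244.0]
orientation: [0.701, 0.713, 0.0, 0.001]
wrist_force: [-0.0, -0.2, 5.0]
finger_gap: 0.542
grip_force: 63.6
```

{"method": "play_rows", "body": {"rows": [[[0,0,-1,0,0,0,-1],[0,0,-2,0,0,0,-1],[0,0,-3,0,0,0,-1],[0,0,-4,0,0,0,-1],[0,0,-5,0,0,0,-1],[0,0,-6,0,0,0,-1],[0,0,-7,0,0,0,-1]]]}}

```text
time: 11.08
tool_pos: [492.0, -207.2, 236.9]
orientation: [0.701, 0.713, 0.0, 0.001]
wrist_force: [-1.1, 0.4, 7.5]
finger_gap: 0.542
grip_force: 63.7
```

```bash
python3 - <<'E'
from h import *
s=arm.read_state();print(s["time"],s["tool_pos"],s["wrist_force"],s["ft_torque"])
E
```

```text
11.075 [ 491.98222827 -207.21006652  236.905506  ] [-1.12422441  0.37552728  7.50885931] [ 0.01939801  0.23023936 -0.06445796]
```

Steady drag of about 12 N. I'll feel for the stop in small steps.

{"method": "play_rows", "body": {"rows": [[[0,0,-0.4,0,0,0,-1],[0,0,-0.8,0,0,0,-1],[0,0,-1.2,0,0,0,-1]]]}}

```text
time: 11.45
tool_pos: [492.0, -207.2, 235.7]
orientation: [0.701, 0.713, 0.0, 0.001]
wrist_force: [-1.3, -0.6, 6.5]
finger_gap: 0.539
grip_force: 63.7
```

{"method": "play_rows", "body": {"rows": [[[0,0,-0.4,0,0,0,-1],[0,0,-0.8,0,0,0,-1]]]}}

```text
time: 11.7
tool_pos: [492.0, -207.2, 234.9]
orientation: [0.701, 0.713, 0.0, 0.001]
wrist_force: [-0.8, 0.1, 7.2]
finger_gap: 0.542
grip_force: 63.7
```

{"method": "play_rows", "body": {"rows": [[[0,0,-0.4,0,0,0,-1],[0,0,-0.8,0,0,0,-1],[0,0,-1.0,0,0,0,-1]]]}}

```text
time: 12.08
tool_pos: [492.0, -207.2, 233.9]
orientation: [0.701, 0.713, 0.0, 0.001]
wrist_force: [-0.9, -0.6, 7.4]
finger_gap: 0.542
grip_force: 63.7
```

{"method": "play_rows", "body": {"rows": [[[0,0,-0.4,0,0,0,-1],[0,0,-0.8,0,0,0,-1]]]}}

```text
time: 12.32
tool_pos: [492.0, -207.2, 233.1]
orientation: [0.701, 0.713, 0.0, 0.001]
wrist_force: [-1.0, 0.6, 6.6]
finger_gap: 0.543
grip_force: 63.7
```

{"method": "play_rows", "body": {"rows": [[[0,0,-0.4,0,0,0,-1],[0,0,-0.8,0,0,0,-1],[0,0,-1.2,0,0,0,-1]]]}}

```text
time: 12.7
tool_pos: [492.0, -207.2, 231.9]
orientation: [0.701, 0.713, 0.0, 0.001]
wrist_force: [-1.4, -0.1, 6.7]
finger_gap: 0.541
grip_force: 63.7
```

{"method": "play_rows", "body": {"rows": [[[0,0,-0.4,0,0,0,-1],[0,0,-0.8,0,0,0,-1],[0,0,-1.2,0,0,0,-1]]]}}

```text
time: 13.08
tool_pos: [492.0, -207.2, 230.7]
orientation: [0.701, 0.713, 0.0, 0.001]
wrist_force: [-1.3, -0.6, 7.2]
finger_gap: 0.54
grip_force: 63.7
```

{"method": "play_rows", "body": {"rows": [[[0,0,-0.4,0,0,0,-1],[0,0,-0.8,0,0,0,-1],[0,0,-1.2,0,0,0,-1]]]}}

```text
time: 13.45
tool_pos: [492.0, -207.2, 229.5]
orientation: [0.701, 0.713, 0.0, 0.001]
wrist_force: [-1.1, 0.7, 7.0]
finger_gap: 0.542
grip_force: 63.7
```

{"method": "play_rows", "body": {"rows": [[[0,0,-0.4,0,0,0,-1],[0,0,-0.8,0,0,0,-1],[0,0,-1.2,0,0,0,-1]]]}}

```text
time: 13.82
tool_pos: [492.0, -207.2, 228.3]
orientation: [0.701, 0.713, 0.0, 0.001]
wrist_force: [-1.1, 0.0, 7.4]
finger_gap: 0.544
grip_force: 63.7
```

{"method": "play_rows", "body": {"rows": [[[0,0,-0.4,0,0,0,-1],[0,0,-0.8,0,0,0,-1],[0,0,-1.2,0,0,0,-1]]]}}

```text
time: 14.2
tool_pos: [492.0, -207.2, 227.1]
orientation: [0.701, 0.713, 0.0, 0.001]
wrist_force: [-1.2, 1.4, 6.9]
finger_gap: 0.54
grip_force: 63.7
```

{"method": "play_rows", "body": {"rows": [[[0,0,-0.4,0,0,0,-1],[0,0,-0.8,0,0,0,-1],[0,0,-1.2,0,0,0,-1]]]}}

```text
time: 14.58
tool_pos: [492.0, -207.2, 225.9]
orientation: [0.701, 0.713, 0.0, 0.001]
wrist_force: [-1.0, -0.3, 6.3]
finger_gap: 0.544
grip_force: 63.7
```

{"method": "play_rows", "body": {"rows": [[[0,0,-0.4,0,0,0,-1],[0,0,-0.8,0,0,0,-1],[0,0,-1.2,0,0,0,-1]]]}}

```text
time: 14.95
tool_pos: [492.0, -207.2, 224.7]
orientation: [0.701, 0.713, 0.0, 0.001]
wrist_force: [-1.0, -0.1, 7.0]
finger_gap: 0.544
grip_force: 63.7
```

{"method": "play_rows", "body": {"rows": [[[0,0,-0.4,0,0,0,-1],[0,0,-0.8,0,0,0,-1],[0,0,-1.2,0,0,0,-1]]]}}

```text
time: 15.32
tool_pos: [492.0, -207.2, 223.5]
orientation: [0.701, 0.713, 0.0, 0.001]
wrist_force: [-1.2, 0.2, 7.3]
finger_gap: 0.539
grip_force: 63.7
```

{"method": "play_rows", "body": {"rows": [[[0,0,-0.4,0,0,0,-1],[0,0,-0.8,0,0,0,-1],[0,0,-1.2,0,0,0,-1]]]}}

```text
time: 15.7
tool_pos: [492.0, -207.2, 222.4]
orientation: [0.701, 0.713, 0.0, 0.001]
wrist_force: [-0.9, 0.0, 8.6]
finger_gap: 0.545
grip_force: 63.7
```

{"method": "play_rows", "body": {"rows": [[[0,0,-0.4,0,0,0,-1],[0,0,-0.8,0,0,0,-1],[0,0,-1.2,0,0,0,-1]]]}}

```text
time: 16.08
tool_pos: [492.0, -207.2, 221.2]
orientation: [0.701, 0.713, 0.0, 0.001]
wrist_force: [-1.7, 0.3, 9.0]
finger_gap: 0.542
grip_force: 63.7
```

The force rose about 2 N, which matches the button springs, so the stop should be 2 to 3 mm further on.

{"method": "play_rows", "body": {"rows": [[[0,0,-0.4,0,0,0,-1],[0,0,-0.8,0,0,0,-1],[0,0,-1.1,0,0,0,-1]]]}}

```text
time: 16.45
tool_pos: [492.0, -207.2, 220.3]
orientation: [0.701, 0.713, 0.0, 0.001]
wrist_force: [-3.3, 1.2, 14.8]
finger_gap: 0.543
grip_force: 64.2
```

{"method": "play_rows", "body": {"rows": [[[0.2,0,-0.2,0,0,0,-1],[0.2,0,-0.2,0,0,0,-1]]]}}

```text
time: 16.7
tool_pos: [492.1, -207.2, 220.2]
orientation: [0.701, 0.713, -0.0, 0.001]
wrist_force: [-4.3, 0.7, 15.0]
finger_gap: 0.544
grip_force: 64.6
```

```bash
python3 - <<'E'
from h import *
import cv2
s=arm.read_state();R=Ro.from_quat(s["orientation"]);print(s["time"],s["tool_pos"],R.as_matrix().round(4).tolist(),s["wrist_force"],s["ft_torque"])
w=arm.capture("wrist")[...,::-1];a=arm.capture("side")[...,::-1]
def c(i,x,y,w,h,W,H): return cv2.resize(i[y:y+h,x:x+w],(W,H),interpolation=cv2.INTER_CUBIC)
cv2.imwrite("pics/c5.png",np.hstack([c(a,260,300,80,120,400,600),c(w,257,70,100,150,400,600)]))
E
```

```text
16.7 [ 492.06551865 -207.20536259  220.18793207] [[-0.0173, 0.9998, 0.0011], [0.9998, 0.0173, -0.0011], [-0.0011, 0.001, -1.0]] [-4.2623046   0.73912985 15.01327863] [ 0.17860205  0.82956852 -0.15769721]
```

View pics/c5.png

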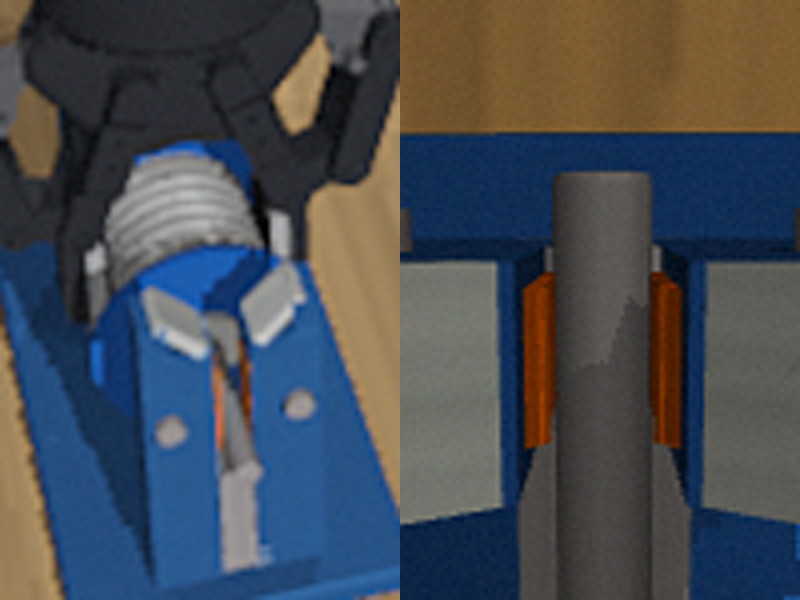

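{"method": "play_rows", "body": {"rows": [[[-0.5,0,-0.2,0,0,0,-1],[-0.5,0,-0.3,0,0,0,-1],[-0.5,0,-0.3,0,0,0,-1]]]}}

```text
time: 17.18
tool_pos: [491.9, -207.2, 220.2]
orientation: [0.701, 0.713, 0.0, 0.001]
wrist_force: [-2.8, 2.2, 17.5]
finger_gap: 0.541
grip_force: 64.6
```

{"method": "play_rows", "body": {"rows": [[[-0.1,0,-0.2,0,0,0,-1],[-0.1,0,-0.2,0,0,0,-1]]]}}

```text
time: 17.42
tool_pos: [491.8, -207.2, 220.1]
orientation: [0.701, 0.713, 0.0, 0.001]
wrist_force: [-2.6, 2.2, 20.2]
finger_gap: 0.544
grip_force: 65.0
```

```bash
python3 - <<'E'
from h import *
s=arm.read_state();R=Ro.from_quat(s["orientation"]);print(s.keys(),s["time"],s["tool_pos"],R.as_matrix()[:,0].round(4).tolist(),s["wrist_force"],s["ft_torque"])
print(s["ft_torque"][0]-0.155*s["wrist_force"][1])
E
```

```text
dict_keys(['time', 'joint_positions', 'dq', 'joint_torque', 'tool_pos', 'orientation', 'wrist_force', 'ft_torque', 'grip_force', 'finger_gap']) 17.425 [ 491.80952472 -207.20260487  220.12900501] [-0.0175, 0.9998, -0.0012] [-2.6247296   2.19356157 20.24778831] [ 0.48952153  0.48524685 -0.11880316]
0.14951948889780914
```

Both seats are carrying load: push is about 24 N, height has stopped changing, and there is little moment. I'll open while holding there, then retreat upward.

{"method": "play_rows", "body": {"rows": [[[0,0,0,0,0,0,-0.3],[0,0,0,0,0,0,0.3],[0,0,0,0,0,0,1],[0,0,0,0,0,0,1],[0,0,0,0,0,0,1],[0,0,0,0,0,0,1],[0,0,0,0,0,0,1],[0,0,0,0,0,0,1]]]}}

```text
time: 18.42
tool_pos: [491.3, -207.0, 218.8]
orientation: [0.701, 0.713, -0.0, -0.0]
wrist_force: [0.4, -0.3, -0.3]
finger_gap: 0.998
grip_force: 0.0
```

{"method": "play_rows", "body": {"rows": [[[0,0,5,0,0,0,1],[0,0,20,0,0,0,1],[0,0,45,0,0,0,1],[0,0,80,0,0,0,1],[0,0,115,0,0,0,1],[0,0,140,0,0,0,1],[0,0,150,0,0,0,1],[0,0,150,0,0,0,1],[0,0,150,0,0,0,1]]]}}

```text
time: 19.55
tool_pos: [491.2, -206.9, 367.8]
orientation: [0.701, 0.713, -0.0, -0.001]
wrist_force: [0.4, -0.5, -0.5]
finger_gap: 0.998
grip_force: 0.0
```

```bash
python3 - <<'E'
from h import *
import cv2
s=arm.read_state();print(s["time"],s["tool_pos"],s["wrist_force"],s["finger_gap"])
w=arm.capture("wrist")[...,::-1];a=arm.capture("side")[...,::-1]
def c(i,x,y,w,h,W,H): return cv2.resize(i[y:y+h,x:x+w],(W,H),interpolation=cv2.INTER_CUBIC)
cv2.imwrite("pics/c6.png",np.hstack([c(a,260,290,80,120,400,600),c(w,220,80,180,270,400,600)]))
E
```

```text
19.55 [ 491.15824293 -206.93332221  367.77218575] [ 0.3905783  -0.52937224 -0.4802545 ] 0.9981181917522178
```

View pics/c6.png

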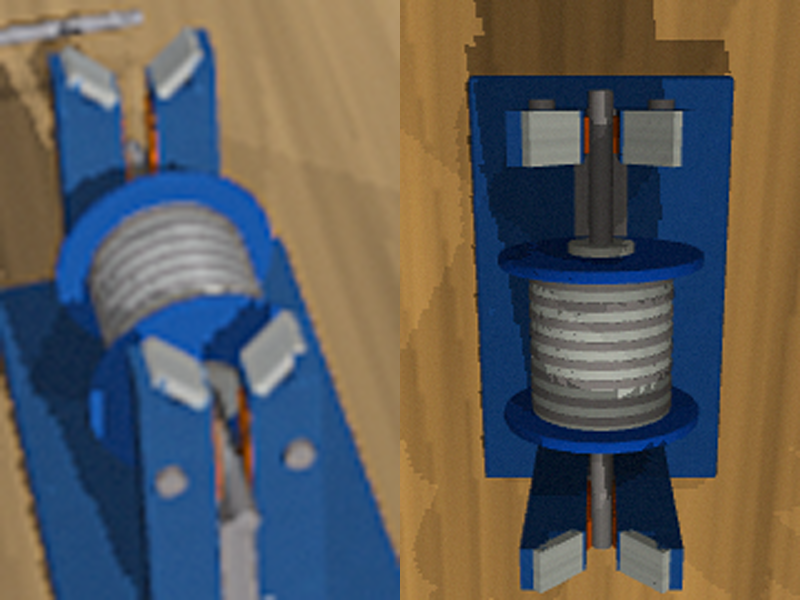

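The spool sits in both slots and the arm is clear. I'll check the seat heights seen in the first side picture against the axle height.

```bash
python3 - <<'E'
from h import *
def aty(uv,y):
    p,R,t=cam("side");d=R.T@np.array([(uv[0]-p["cx"])/p["fx"],(uv[1]-p["cy"])/p["fy"],1]);c=-R.T@t
    return (c+d*(y-c[1])/d[1]).round(1)
f=lambda u,v:(u/4+250,v/4+285)
print("R seat top",aty(f(225,414),-278),"btn top",aty(f(225,396),-278))
print("L seat top",aty(f(155,173),-150),"btn top",aty(f(155,157),-150))
g=lambda u,v:(u/5+260,v/5+290)
print("R axle tip bottom",aty(g(238,515),-287),"mid",aty(g(240,498),-287))
E
```

```text
R seat top [ 490.5 -278.    64.4] btn top [ 490.8 -278.    73.2]
L seat top [ 489.4 -150.    62.7] btn top [ 489.8 -150.    70.9]
R axle tip bottom [ 490.5 -287.    65.3] mid [ 491.3 -287.    71.8]
```

```bash
python3 - <<'E'
import cv2,numpy as np
a=cv2.imread("pics/c5.png")[:,:400];b=cv2.imread("pics/c6.png")[:,:400]
# held (c5) vs released (c6): c6 rows = c5 rows + 50 if unmoved
for n,(x,y,w,h) in {"tip":(215,380,45,100),"rightcheek(ref)":(130,280,60,160),"flange":(85,300,55,100)}.items():
    t=a[y:y+h,x:x+w];S=b[y+50-15:y+50+h+15,x-15:x+w+15]
    r=cv2.matchTemplate(S,t,cv2.TM_CCOEFF_NORMED);_,m,_,l=cv2.minMaxLoc(r);print(n,m,(np.array(l)-15)/5,"px")
E
```

```text
tip 0.9233589172363281 [0.  0.2] px
rightcheek(ref) 0.9853450655937195 [0. 0.] px
flange 0.7778887152671814 [0.  0.2] px
```

```bash
python3 -c "
from bench import arm
print(arm.hand_in())"
```

```text
the job is handed in; nothing more can be done
None
```

The spool is pressed onto the stand until the push rose steeply at a stop, at about 24 N with little tilt. It was then released and did not lift, and the job is handed in. I could not read the seat buttons, so "both fully home" rests on force, moment and pictures, and no verdict was returned.

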